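Lean a painted cabinet door on the wooden rack beside its twin

ROBOT

A 7-joint arm with a two-finger parallel gripper is mounted at the origin on the work surface. World frame = base frame: x ahead of the robot, y to its left, z up, the work surface at z = 0. Lengths are in mm, angles in rad, forces in N, time in s.
With the tool pointing down it reaches from about 425 to 875 mm from the base axis. Payload 8.4 kg.
Tool frame: the origin (TCP) lies midway between the tips of the shut fingers; the grasp point (between the pads) lies 19 mm behind it (hold_point_z is the distance from the TCP to the grasp point, in mm); z points along the fingers, y is the line along which they close (so a half turn about z gives the same grasp; the last joint's range is limited). The gripper opens to 87 mm and grips with 3 to 60 N. Pads are 19 mm wide; open, the fingers measure 117 mm over their backs; the gripper's body (75 mm by 190 mm) begins 51 mm behind the grasp point.
Start: joints at [-1.444, 0.333, 0.04, 1.465, -0.013, 1.343, -0.059], TCP at [145.529, 633.47, 222.546] pointing down, gripper open.
Joint ranges: [-2.58, 2.58], [-0.38, 2.09], [-1.3, 1.39], [0.25, 2.4], [-1.5, 4.64], [0.08, 2.09], [-2.65, 2.65]. Speed limits (rad/s): [2.22, 2.22, 2.79, 2.79, 3.14, 3.14, 3.14].

INTERFACE

Orientations are given as a 3x3 rotation matrix whose columns are the frame's x, y, z axes.
In Python, from station import goto, line_to, move_joints, ungrasp, grasp, hold, solve_ik, observe, get_image, IKError, sign_off, hold_point_z gives the robot as it stands. Calls block until the motion is done:
- goto(position, orientation): joint-space move of the TCP to a pose.
- line_to(position, frame=None, feed=150, max_force=None): straight line of the TCP; frame=None keeps the orientation; feed is the mean speed in mm/s. With max_force (N) it stops when the force on the tool has changed by that much, and returns True; else False.
- move_joints(angles): joint-space move.
- ungrasp() and grasp(force=None): open the fingers fully, or close them until they stop; force is the grip in N (None keeps the last).
- hold(seconds).
- solve_ik(position, orientation): joint angles nearest the present ones, or None.
- observe(): the state.
- get_image(name): name is "side" or "top"; returns a dict with "frame" (400x640x3 uint8, red, green, blue), "z_map" (400x640 float32, mm along the optical axis (not along the pixel's ray), 0 where there is no reading), "intrinsics" (3x3 intrinsics, pixels), "rvec" (rotation vector, rad) and "tvec" (3), from world to camera coordinates, as OpenCV has them. Camera axes: x right, y down, z forward; pixel columns grow to the right and rows downward; lengths in mm; the calibration is good to about 2 mm. A picture is of the moment at which its call begins.
A pose or a line that the arm cannot do raises IKError and nothing moves.
- sign_off(): hands the job in; it is judged then, once.
The state is a dict: "t": time; "joints": joint angles; "joint_velocities": joint speeds; "tau": joint torques, N m; "position": TCP position; "eef_rot": TCP orientation; "wrist_force": force on the tool from outside, world axes, zero at the start; "ft_torque": the same for the moment, N m; "opening": finger opening in mm; "grip_force": force on a finger pad.
Only numpy, scipy, OpenCV 4.12 (cv2) and the standard library are available. Lean on these libraries where they do the work, as an engineer would, in place of code of your own. Each camera call takes 0.05 s, during which the arm holds its last target. There are 200 camera calls.

TASK

Take the little painted cabinet door out of its slotted stand and lean it on the wooden rack next to the door already there, painted face still outwards (away from the robot): foot on the ledge just behind the front lip, back against the rail, square with the rack, and with a gap of about 2 cm between the two doors. Do not let it fall into place: keep hold of it until it stands leaning there, then let go. Leave the other door, the tin, the brush and the drill where they are.

Things in the scene. Friction and masses are not known exactly. Their poses are not given: they have to be found in the camera images.
- door: The door to move: a flat wooden slab 15 mm thick (its x), 110 mm wide (its y), 180 mm high (its z), 0.17 to 0.34 kg; the +x face is painted blue with a white middle panel. It starts upright in the stand's slot, painted face away from the robot. Origin: centre of its lower edge face (the 15 x 110 mm underside).
- stand: Fixed block of light wood 90 (x) x 130 (y) x 45 mm high with a slot along its y, 18 mm wide, open at the top and both ends, its floor 15 mm above the table; the door stands 30 mm deep in it. Origin: centre of its underside.
- rack: Fixed wooden rack. Plywood ledge 160 (x) x 460 (y) mm, top 18 mm above the table; a lip along its far (+x) edge, top at 33 mm, inner face at x = +65 mm. A door with foot at the lip and back on the rail leans 30 degrees from vertical, top towards the robot, its origin at x = 58, z = 22 mm. Origin: centre of the underside; x points across the rack, away from the robot.
- neighbour: Twin of the door (same size, look and axes, 0.24 kg), already leaning on the rack at 30 degrees, at a varying place along it: the side with more room always takes the second door. Origin: centre of its lower edge face.
- tin: Bystander: closed varnish can with a yellow label, 72 mm in diameter, 95 mm high, standing on the table. Origin: centre of its underside.
- brush: Bystander: paint brush lying on the table beyond the rack. Origin: middle of its underside.
- drill: Bystander: yellow and black cordless drill lying on its side on the table, about 230 x 190 x 56 mm. Origin: under the motor housing.
- rail_mid (a point): Middle of the axis of the rack's round aluminium rail, 16 mm in diameter, along the rack's y, at x = -12.4 mm and z = 113.6 mm in the rack's frame. The rail joins two posts 16 mm thick at y = -222 and +222 mm.
Mind the look-alikes: they are no part of the job. Leave any pink look-alike of the door alone. What is shaped like the neighbour but yellow is not meant.

How it is judged:
By the outcome, as a careful person would: the job done as asked, in the order asked, and still so for the second after the job is handed in, with the robot touching nothing.
It also fails if it takes over 37 s, if anything falls off the work surface, if the arm or the gripper's body presses on something with over 40 N, if the wrist force passes 120 N, or if a joint passes its speed limit or range.

## Working session

There is one attempt and no reset: what is moved stays moved. The work goes in short steps, each a Python script; the robot and the scene stay as the last script left them, time stands still between calls to the robot, and variables do not carry over. Pictures are saved under pics/ and viewed, at most 10 in all, crops included, and the job is handed in when it is done.

```bash
mkdir -p pics; ls; cat > h.py <<'E'
import numpy as np, cv2
from station import *
def cam(n):
    d=get_image(n); R=cv2.Rodrigues(np.array(d["rvec"],float))[0]; t=np.array(d["tvec"],float).ravel(); K=np.array(d["intrinsics"],float)
    z=d["z_map"].astype(float); v,u=np.mgrid[:400,:640]
    P=np.stack([(u-K[0,2])/K[0,0]*z,(v-K[1,2])/K[1,1]*z,z],-1)
    W=(P-t)@R; W[z==0]=np.nan
    return d["frame"],W,K,R,t
def save(n,im): cv2.imwrite("pics/"+n,cv2.cvtColor(im,cv2.COLOR_RGB2BGR))
E
python3 - <<'E'
from h import *
for n in ("side","top"):
    f,W,K,R,t=cam(n); save(n+"0.png",f); np.savez("/tmp/"+n,f=f,W=W,K=K,R=R,t=t)
    print(n,-R.T@t,R[2])
print(observe()["t"],hold_point_z)
E
```

```text
pics
side [ 288.43201963  665.56393264 1081.39090212] [ 0.2467125  -0.60185076 -0.759545  ]
top [ 385.5222175  -125.96161902 1372.42906761] [ 0.1627651  -0.00787862 -0.98663339]
0.1 18.700000000000003
```

View pics/side0.png

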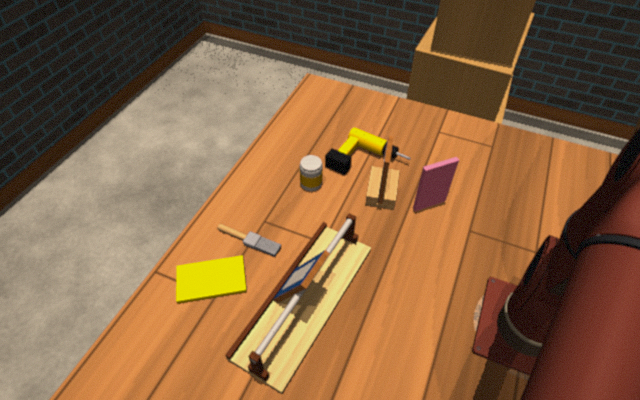

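View pics/top0.png

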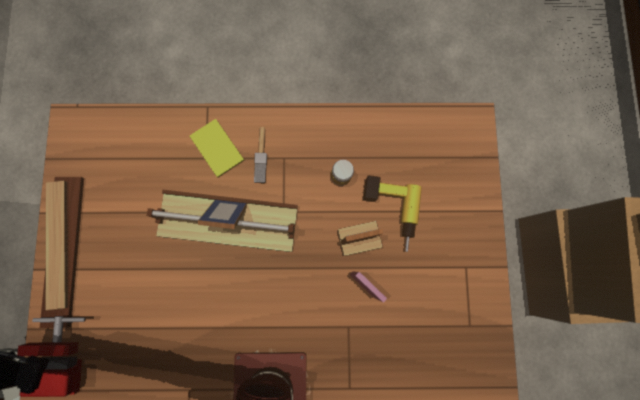

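The side view shows the stand with the door edge-on at (383,183), the rack at (300,305) with the neighbour at (298,275), the pink look-alike at (436,185) and the yellow one lying flat at (210,278). In the top view these are: stand (360,239), neighbour (223,211), pink (370,287), yellow (217,147).
Candidates for "door": brown slab in the stand (side 383,183), pink (436,185), neighbour (298,275). I choose the one in the stand and check it in a close crop.

```bash
python3 - <<'E'
import numpy as np,cv2
S=np.load("/tmp/side.npz");T=np.load("/tmp/top.npz")
a=cv2.resize(S["f"][130:230,320:470],None,fx=4,fy=4,interpolation=2)
b=cv2.resize(T["f"][190:290,320:420],None,fx=4,fy=4,interpolation=2)[:, :200]
c=cv2.resize(T["f"][180:260,145:305],None,fx=5,fy=2.5,interpolation=2)
im=np.hstack([a,b]); im=np.vstack([im,c]); print(im.shape)
cv2.imwrite("pics/crop.png",im[...,::-1])
np.set_printoptions(precision=1,suppress=True)
for n,D,(r0,r1,c0,c1) in (("side",S,(140,225,355,412)),("top",T,(210,265,325,390))):
    W=D["W"][r0:r1,c0:c1].reshape(-1,3)
    for lo,hi in ((35,55),(70,150),(150,183),(183,205)):
        q=W[(W[:,2]>lo)&(W[:,2]<hi)]
        if len(q)<3: print(n,lo,len(q));continue
        rc=cv2.minAreaRect(q[:,:2].astype(np.float32)); print(n,lo,len(q),q.mean(0),np.round(rc[0],1),np.round(rc[1],1),round(rc[2],1))
# rack
for n,D,(r0,r1,c0,c1) in (("side",S,(205,395,220,375)),("top",T,(185,255,145,305))):
    W=D["W"][r0:r1,c0:c1].reshape(-1,3)
    for lo,hi in ((12,24),(28,40),(60,95),(105,128),(130,200)):
        q=W[(W[:,2]>lo)&(W[:,2]<hi)]
        if len(q)<3: print(n,lo,len(q));continue
        rc=cv2.minAreaRect(q[:,:2].astype(np.float32)); print(n,lo,len(q),q.mean(0),np.round(rc[0],1),np.round(rc[1],1),round(rc[2],1))
E
```

```text
(600, 800, 3)
side 35 1035 [ 495.5 -330.1   45.9] [ 506.5 -353.7] [183.4 260.8] 16.1
side 70 114 [ 470.1 -223.8  110.6] [ 477.2 -164.6] [191.3  23.4] 85.1
side 150 49 [ 468.5 -239.3  166. ] [ 474.5 -262.6] [15.3 59.7] 15.8
side 183 142 [ 475.4 -274.8  195.5] [ 477.  -281.9] [15.3 98. ] 12.1
top 35 788 [ 480.7 -294.5   45.3] [ 482.8 -295.3] [ 90.2 130. ] 11.8
top 70 50 [ 473.1 -276.8  109.9] [ 473.9 -288.6] [ 13.9 109.9] 4.5
top 150 24 [ 473.3 -276.6  166.5] [ 473.8 -287.5] [ 13.9 107.7] 4.1
top 183 203 [ 480.9 -287.5  195.5] [ 481.4 -288.4] [ 15.6 110.1] 11.8
side 12 8634 [568.4 168.   18.5] [673.1 132.8] [460.3 420.6] 83.2
side 28 1031 [611.  161.3  33.5] [565.1 145.9] [460.1 117.8] 82.9
side 60 275 [558.8 174.3  77.6] [555.9 148.6] [457.4  71.9] 83.1
side 105 1057 [538.5 193.5 120. ] [543.1 148.1] [460.6  46.2] 83.1
side 130 562 [524.6 153.4 167.3] [518.1  64.7] [276.   43.9] 82.7
top 12 4094 [532.9 149.2  18.5] [544.8 150.4] [460.5 154.9] 83.1
top 28 597 [614.6 146.7  33.6] [558.7 148.7] [460.2 134.6] 83.1
top 60 190 [576.  147.4  77.1] [558.4 147.3] [457.2  71.6] 83.1
top 105 688 [538.7 150.1 120. ] [546.1 150.3] [460.   46.6] 83.1
top 130 497 [529.6 147.5 163.9] [531.8 150. ] [453.2  44.8] 82.5
```

View pics/crop.png

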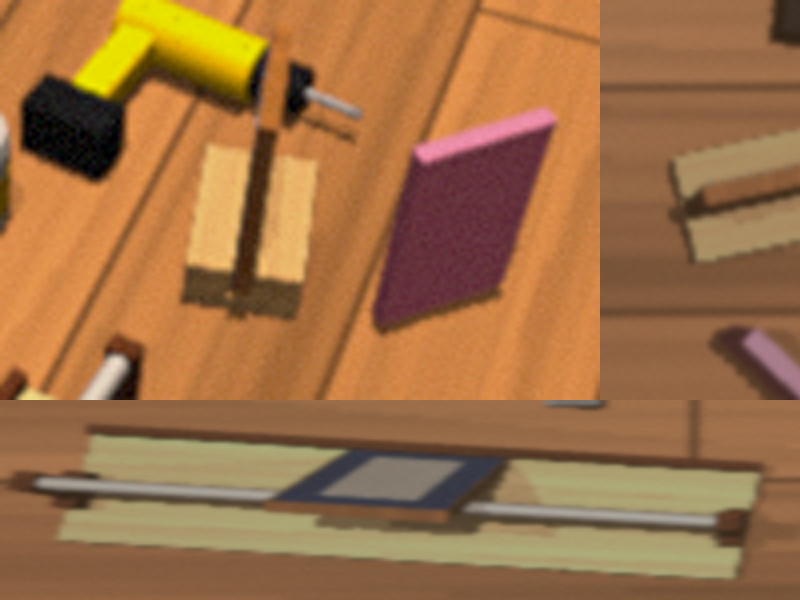

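The crop shows the brown upright slab in the stand, top edge at crop (275,60)/side (388,146). It is not pink, so it is the door. On the rack, the blue/white neighbour sits left of middle in the top view, at (223,211). Next I fit the rack frame and the neighbour's position, then check IK.

```bash
cat > plan.py <<'E'
from h import *
np.set_printoptions(precision=3,suppress=True)
def fr(D,box): 
    r0,r1,c0,c1=box; return D["W"][r0:r1,c0:c1].reshape(-1,3),D["f"][r0:r1,c0:c1].reshape(-1,3).astype(int)
E
python3 - <<'E'
from plan import *
S=np.load("/tmp/side.npz");T=np.load("/tmp/top.npz")
for n,D,box in (("side",S,(205,395,220,375)),("top",T,(185,255,145,305))):
    W,F=fr(D,box)
    a=np.radians(83.1-90); ex=np.array([np.cos(a),np.sin(a)]);ey=np.array([-ex[1],ex[0]])
    X=W[:,:2]@ex;Y=W[:,:2]@ey;Z=W[:,2]
    L=(Z>14)&(Z<24)&(np.abs(Y-Y[(Z>28)&(Z<40)].mean())<400)
    lip=(Z>31)&(Z<36); 
    import sys
    r=(Z>119)&(Z<124)&(F.max(1)-F.min(1)<35)&(F.min(1)>70)
    print(n,"rail",r.sum(),X[r].mean(),np.percentile(Z[r],95),"slope",np.polyfit(Y[r],X[r],1)[0])
    xl=X[lip];yl=Y[lip]; m=xl>np.median(xl)-10; print(" lip x",np.percentile(xl[m],[1,50,99]),"y",yl[m].min(),yl[m].max(), "z",np.median(Z[lip][m]),"slope",np.polyfit(yl[m],xl[m],1)[0])
    led=(Z>15)&(Z<21)&(X>430)&(X<620); print(" ledge z",np.median(Z[led]),"y",np.percentile(Y[led],[.3,99.7]))
    blue=(F[:,2]>F[:,0]+15)&(Z>25)&(Z<190); print(" blue",blue.sum(),"Y",Y[blue].min(),Y[blue].max(),"X",X[blue].min(),X[blue].max(),"Z",Z[blue].min(),Z[blue].max())
    nb=(Z>135)&(Z<195)&(np.abs(X-np.median(X[blue]))<80)&(Y>Y[blue].min()-8)&(Y<Y[blue].max()+8)
    print(" nbtop Y",Y[nb].min(),Y[nb].max())
    A=np.c_[Y[blue],Z[blue],np.ones(blue.sum())]; print(" face fit",np.linalg.lstsq(A,X[blue],rcond=None)[0])
E
```

```text
side rail 221 509.1135124990477 123.55683229660198 slope -0.0016095928093803151
 lip x [584.579 594.016 601.356] y -17.518368559004575 441.7354491465386 z 33.59258622834932 slope 0.0018016437761747505
 ledge z 18.61239888994573 y [-15.206 441.658]
 blue 222 Y 151.60309733205403 261.8456363095136 X 501.2940242529558 588.9139975781155 Z 25.13465999202566 179.5493191707433
 nbtop Y 153.21971493850606 264.5181980274393
 face fit [  0.001  -0.573 603.518]
top rail 283 513.6754766218313 123.77630815585339 slope -0.0008230413686860463
 lip x [586.853 596.499 603.157] y -13.147163048402168 444.8812682539777 z 33.424989070681185 slope -0.0007384837566632372
 ledge z 18.271915073889335 y [-13.753 442.492]
 blue 7 Y 167.92086841032426 240.63576429657414 X 506.7496576627431 577.5227477159629 Z 48.10914758689672 173.4139165967178
 nbtop Y 159.9229420879967 248.5822695589978
 face fit [  0.009  -0.568 603.065]
```

```bash
cat >> plan.py <<'E'
def axes(deg): a=np.radians(deg); return np.array([np.cos(a),np.sin(a),0]),np.array([-np.sin(a),np.cos(a),0])
Zw=np.array([0,0,1.])
dx,dy=axes(11.8); rx,ry=axes(-6.9)
DOOR=np.array([480.2,-288.9,15.3])          # foot origin in the stand
RACK=522.3*rx+214*ry
S_G=160.                                     # grasp point height along the door
def tool(xd,zd,sgn):                         # closing axis = door normal
    y=sgn*xd; z=-zd; return np.c_[np.cross(y,z),y,z]
def tcp(foot,zd): return foot+(S_G-hold_point_z)*zd
def lean(Y,up=0,off=0,tilt=30,dxr=0):        # rack-leaning pose, foot shifted along door axis/normal
    t=np.radians(tilt); zd=-np.sin(t)*rx+np.cos(t)*Zw; n=np.cos(t)*rx+np.sin(t)*Zw
    foot=522.3*rx+Y*ry+(58+dxr)*rx+22.3*Zw+up*zd+off*n
    return foot,zd,n
YT=336.7
E
python3 - <<'E'
from plan import *
T=np.load("/tmp/top.npz");W,F=fr(T,(185,255,145,305)); X=W@rx;Y=W@ry;Z=W[:,2]
pl=np.abs(X+.573*Z-603.3)<6; b=pl&(Z>45)&(Z<175); h=np.histogram(Y[b],bins=np.arange(140,290,5)); print("top face Y",h[0],np.percentile(Y[b],[1,50,99]),b.sum())
for s in (1,-1):
    print("s",s)
    for nm,foot,zd,xd in [("grasp",DOOR,Zw,dx),("lift",DOOR+[0,0,130],Zw,dx)]+[("pre%d"%u,)+lean(YT,u,2) for u in (150,100,0)]:
        q=solve_ik(tcp(foot,zd),tool(xd,zd,s)); print(nm,tcp(foot,zd),q)
E
```

```text
top face Y [ 0  0  2 42 31 28 29 29 35 28 31 32 27 31 29 32 29 32 25 33 29 28 32 28
 24  7  0  0  0] [155.646 208.489 264.95 ] 673
s 1
grasp [ 480.2 -288.9  156.6] [-0.391  0.301  1.02   1.81  -0.276  1.184  0.92 ]
lift [ 480.2 -288.9  286.6] [-0.418  0.168  1.008  1.625 -0.144  1.427  0.811]
pre150 [473.672 281.836 275.573] [-1.172 -0.16   0.229  1.988  0.554  1.101 -1.264]
pre100 [498.49  278.832 232.272] [-1.138 -0.095  0.258  2.023  0.56   0.984 -1.261]
pre0 [548.128 272.826 145.669] [-1.092  0.071  0.33   2.06   0.567  0.75  -1.257]
s -1
grasp [ 480.2 -288.9  156.6] [-0.521  0.402  1.229  1.814 -0.404  1.215 -2.107]
lift [ 480.2 -288.9  286.6] [-0.569  0.231  1.226  1.629 -0.22   1.436 -2.258]
pre150 [473.672 281.836 275.573] [-1.074 -0.152  0.142  1.984  0.536  1.092  1.891]
pre100 [498.49  278.832 232.272] [-1.029 -0.087  0.154  2.018  0.547  0.978  1.89 ]
pre0 [548.128 272.826 145.669] [-0.939  0.075  0.169  2.053  0.582  0.757  1.871]
```

```bash
sed -i 's/^YT=.*/YT=338.5/' plan.py; python3 - <<'E'
from plan import *
R=tool(dx,Zw,1); p=tcp(DOOR,Zw)
goto(p+[0,0,100],R); 
print(line_to(p,feed=120,max_force=15)); grasp(35); o=observe(); print(o["t"],o["opening"],o["grip_force"],o["wrist_force"],o["position"]-p)
if o["opening"]>10:
    line_to(p+[0,0,130],feed=150); o=observe(); print(o["t"],o["opening"],o["wrist_force"],o["position"]-p)
f,W,K,Rc,t=cam("side"); save("lift.png",cv2.resize(f[80:240,300:500],None,fx=3,fy=3))
E
```

```text
False
5.6667 15.070865004372857 34.97911875369027 [-0.015 -0.257 -0.351] [ 0.018  0.023 -0.022]
6.6833 14.667837075898225 [-0.432 -0.652 -2.715] [ -0.385   0.311 129.051]
```

View pics/lift.png

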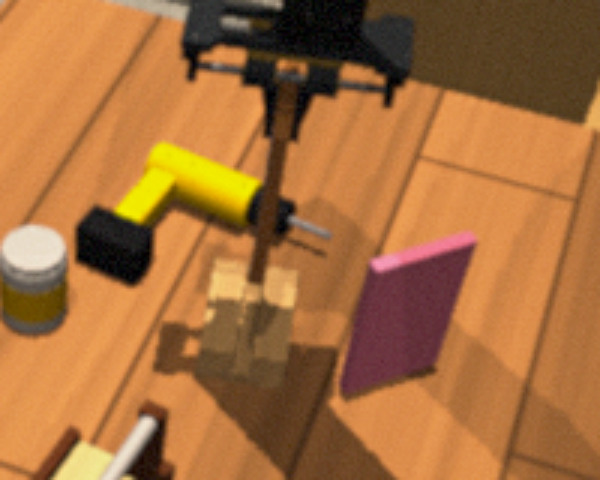

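The picture shows the door held upright at crop (275,180), its foot clear of the stand at (255,285). Next I carry it over the rack.

```bash
python3 - <<'E'
from plan import *
o=observe();p=o["position"]
line_to(p+[0,0,85],feed=200)
f,z,n=lean(YT,220,2); R=tool(n,z,1)
try: line_to(tcp(f,z),R,feed=220)
except IKError as e: print("IK",e); goto(tcp(f,z),R)
f,z,n=lean(YT,50,2)
line_to(tcp(f,z),feed=150); o=observe(); print(o["t"],o["opening"],o["position"]-tcp(f,z),o["wrist_force"])
for c in ("side","top"):
    fm,W,K,Rc,t=cam(c); save(c+"1.png",fm); np.savez("/tmp/"+c+"1",f=fm,W=W,K=K,R=Rc,t=t)
    X=W@rx;Y=W@ry;Z=W[...,2]
    for nm,c0,lo,hi in (("nb",603.3,130,330),("door",603.3+52*0.+2/.866,250,430)):
        m=(np.abs(X+.577*Z-c0)<7)&(Z>40)&(Z<200)&(Y>lo)&(Y<hi)
        if m.sum()>9: print(c,nm,m.sum(),np.percentile(Y[m],[1,99]),np.percentile(Z[m],[1,99]))
fm=np.load("/tmp/side1.npz")["f"]; save("pre.png",cv2.resize(fm[180:380,180:380],None,fx=3,fy=3))
E
```

```text
11.3667 14.69518110517462 [-0.034 -0.03   0.482] [ 2.213 -1.037 -1.218]
side nb 560 [154.991 328.489] [ 44.515 183.876]
side door 486 [254.617 391.181] [ 57.58  198.359]
top nb 1174 [155.679 328.491] [ 41.433 196.971]
top door 634 [251.562 388.859] [ 49.43  198.939]
```

View pics/pre.png

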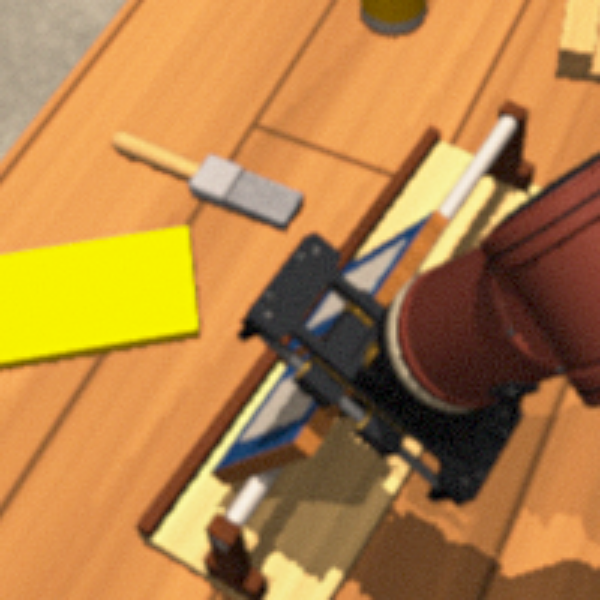

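The door is at crop (275,400), on the side nearer the camera, with its painted face outwards and parallel to the neighbour at (380,265). Next I measure the gap from the face points.

```bash
python3 - <<'E'
from plan import *
for c in ("side1","top1"):
    D=np.load("/tmp/%s.npz"%c);W=D["W"];X=W@rx;Y=W@ry;Z=W[...,2];s=X+.577*Z
    m=(np.abs(s-604)<9)&(Z>62)&(Z<110)
    print(c,np.histogram(Y[m],bins=np.arange(245,300,3))); print(np.percentile(Y[m],[.5,99.5]))
    d=m&(Y>290); b=m&(Y<250); print("plane door",np.median(s[d]),"nb",np.median(s[b]) if b.sum() else 0)
E
```

```text
side1 (array([3, 5, 3, 2, 3, 5, 4, 0, 0, 0, 0, 0, 2, 1, 1, 2, 2, 6]), array([245, 248, 251, 254, 257, 260, 263, 266, 269, 272, 275, 278, 281,
       284, 287, 290, 293, 296, 299]))
[-1289.772   390.82 ]
plane door 604.3688339019413 nb 604.365706557552
top1 (array([ 5,  6,  8,  6,  4,  7,  4,  0,  0,  0,  0,  0, 12,  6,  6,  5,  4,
        5]), array([245, 248, 251, 254, 257, 260, 263, 266, 269, 272, 275, 278, 281,
       284, 287, 290, 293, 296, 299]))
[155.637 389.521]
plane door 606.3154456153709 nb 606.363686495253
```

```bash
sed -i 's/^YT=.*/YT=342/; s/foot=522.3/foot=524.6/' plan.py; python3 - <<'E'
from plan import *
def st(l,f,z):
    o=observe(); e=o["position"]-tcp(f,z); print(l,o["t"],"wf",o["wrist_force"],"err u,n,y",e@z,e@n,e@ry)
f,z,n=lean(YT,50,2); line_to(tcp(f,z),feed=60); hold(.2); st("off",f,z)
f,z,n=lean(YT,12,1.5); line_to(tcp(f,z),feed=80); hold(.1); st("near",f,z)
f,z,n=lean(YT,-5,1.5); print(line_to(tcp(f,z),feed=15,max_force=5)); f,z,n=lean(YT,0,0); st("down",f,z)
p=observe()["position"]; print(line_to(p-5*n,feed=12,max_force=4)); st("rail",f,z)
f0=observe()["position"]; print(line_to(f0-4*z,feed=12,max_force=5)); st("down2",f,z)
for c in ("side","top"):
    fm,W,K,Rc,t=cam(c); X=W@rx;Y=W@ry;Z=W[...,2];s=X+.577*Z
    m=(np.abs(s-605)<9)&(Z>40)&(Z<110); print(c,np.histogram(Y[m],bins=np.arange(257,300,3))[0],"plane",np.median(s[m&(Y>290)]),np.median(s[m&(Y<250)]))
    if c=="side": save("down.png",cv2.resize(fm[180:380,180:380],None,fx=3,fy=3))
E
```

```text
off 11.9167 wf [ 0.415 -0.239 -3.34 ] err u,n,y -0.014945585445601357 -0.30256043612099254 0.0777823962458883
near 12.6417 wf [ 0.161 -0.191 -2.259] err u,n,y 0.27055326422962145 0.07649973444163578 0.2750347956293836
True
down 13.4667 wf [-2.516 -0.157  5.62 ] err u,n,y -0.9701545506455572 0.675584315074511 0.060128879329091285
True
rail 13.675 wf [0.732 0.295 2.761] err u,n,y -0.9210066578139969 0.5168222475422424 0.05787568657218417
True
down2 13.8833 wf [-2.614 -1.387  5.757] err u,n,y -0.9776749221023929 0.5751493937207992 0.24027407637551776
side [3 3 1 0 0 0 0 0 0 1 2 1 0 0] plane 604.3648052619158 604.4004500331596
top [ 8 10  5  0  0  0  0  0  0 15 14  9  7 11] plane 606.3274207064624 606.0087325457255
```

View pics/down.png

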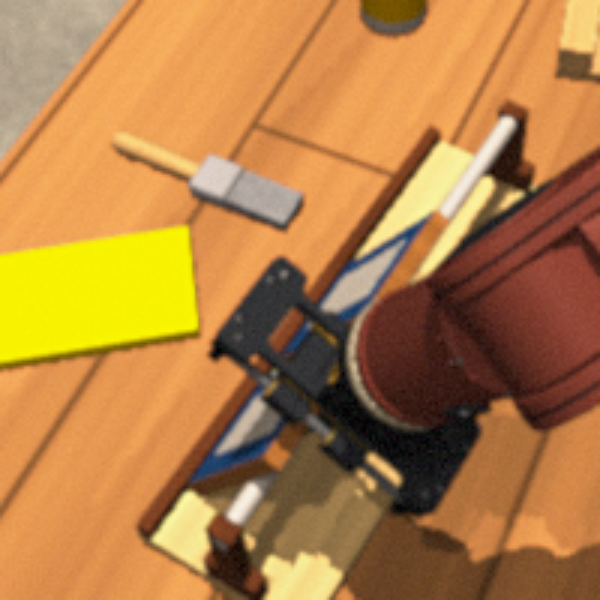

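The foot is down behind the lip at crop (200,470), the door's plane matches the neighbour's, and the gap is about 20 mm. I'll seat it gently against the rail, release and retreat.

```bash
python3 - <<'E'
from plan import *
f,z,n=lean(YT,0,0)
p=observe()["position"]; print(line_to(p-3*n,feed=10,max_force=8)); o=observe(); print(o["wrist_force"],(o["position"]-p)@n,(o["position"]-tcp(f,z))@n)
hold(.3); ungrasp(); hold(.2); p=observe()["position"]; line_to(p+130*z,feed=120); print(observe()["t"],observe()["wrist_force"])
goto(np.array([380,250,380.]),observe()["eef_rot"]) if solve_ik([380,250,380],observe()["eef_rot"]) is not None else None
for c in ("side","top"):
    fm,W,K,Rc,t=cam(c); X=W@rx;Y=W@ry;Z=W[...,2];s=X+.577*Z
    m=(np.abs(s-605)<9)&(Z>35)&(Z<172)
    for nm,k in (("nb",m&(Y>150)&(Y<272)),("door",m&(Y>272)&(Y<405))):
        A=np.c_[Y[k],Z[k],np.ones(k.sum())]; print(c,nm,k.sum(),np.percentile(Y[k],[1,99]),np.median(s[k]),"fit",np.linalg.lstsq(A,X[k],rcond=None)[0])
    if c=="side": save("end.png",cv2.resize(fm[180:380,180:380],None,fx=3,fy=3))
print(observe()["t"])
E
```

```text
True
[0.351 0.149 4.104] -0.05682743280020517 0.5338860406997753
17.275 [ 1.038 -0.072 -0.252]
side nb 596 [155.453 264.271] 604.3542113876714 fit [ -0.023  -0.591 610.697]
side door 700 [285.511 395.02 ] 604.3530837481483 fit [ -0.02   -0.59  612.524]
top nb 711 [155.612 264.958] 606.1713447654057 fit [  0.008  -0.58  604.767]
top door 727 [286.22  395.444] 606.2347303562299 fit [  0.013  -0.583 602.301]
18.0833
```

View pics/end.png

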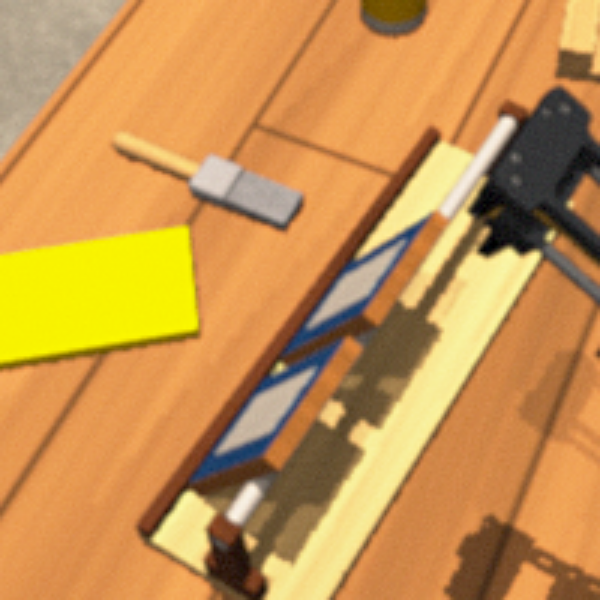

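The end picture shows both doors coplanar on the rack, the moved one at crop (270,410) and the neighbour at (365,285). The gap is about 21 mm, and the gripper is clear.

```bash
python3 -c "
from station import *
print(sign_off())"
```

```text
the job is handed in; nothing more can be done
None
```

The door now leans on the rack beside its twin, painted face out and square with the rack, with a gap of about 21 mm; it was released only after its foot and back were in contact, and the job was handed in at about 18 s.

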